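# Hold the refractometer down in its V cradle for a reading

### The job

Pick the hand-held refractometer (the metal tube instrument) up off the chopping board and gently lay it in the two V forks of the reading stand, its square prism head towards the stand's lamp housing and its bare tube in both forks, touching both sides of the V. Then press it down so that the sprung cradle sinks at least half of its travel, and finish while still holding it pressed there. Leave the other kitchen things where they are.

Things in the scene. Friction and masses are not known exactly. Their poses are not given: they have to be found in the camera images.
- scope_mid (a point): Middle of the refractometer's tube, on its axis and near its balance point. Bare round metal tube, 30 mm diameter, 148 mm long (74 mm either way from here). x axis: along the tube towards the square prism head; z up as it lies. It lies level on the board, this point 17 mm above the board's top, kept from rolling by the flat head. Grasp it across the tube.
- scope_prism (a point): Centre of the end face of the prism head, on the tube's axis, 102 mm from scope_mid along +x. The head is 34 x 34 mm across and 28 mm long, with a thin clear plate on top.
- scope: The whole refractometer, loose, about 0.18 kg, 210 mm long; origin 17 mm below scope_mid, axes the same. The end away from the prism head is a round black eyepiece, 34 mm diameter, 34 mm long.
- cradle_seat (a point): Midway between the two V forks of the stand's sprung cradle: where scope_mid is when seated (up to 12 mm off along x still has bare tube in both forks). 83 mm above the table with the cradle up; sinks with it. x axis: along the V towards the lamp housing; z up. Forks are 24 mm long, centred 50 mm either way along x: 76 mm free between them. The cradle's plate is 43 mm below, 60 mm wide.
- stand: Reading stand, fixed; origin on the table straight below cradle_seat, x axis towards the lamp housing. Base plate 90 mm wide, 18 mm thick, from 120 mm behind to 165 mm ahead along x. Lamp housing 70 mm wide, 113 mm high, its face with the round window 125 mm ahead of the origin.
- cradle (a joint): How far the cradle is pressed down, m: 0 up, 0.012 at the bottom stop. It slides straight down on a spring: it starts to move under about 3.2 N, each mm takes 0.8 N more (8 N at half travel, 13 N at the bottom), instrument's weight (about 2 N, which alone does not move it) included.
- fork_lamp (a point): Point on the V line of the fork nearer the lamp, 50 mm from cradle_seat along +x, at the same height; axes as cradle_seat. Each V is 90 degrees, open at the top: flat sides at 45 degrees, apex 21 mm below this point, rims 2 mm below it and 19 mm to either side. The other fork is alike, on the other side. A tube let go in the V rolls down onto both sides by itself.
- board: Wooden chopping board, fixed, 300 x 170 x 20 mm, origin at the centre of its underside; the refractometer lies on it.
- jug: Bystander: glass measuring jug, 110 mm across, 110 mm high, with a handle; origin under its centre.
- pot: Bystander: dark metal pot, 210 mm across, 120 mm high; origin under its centre.
- jar: Bystander: closed jar, 80 mm across, 90 mm high; origin under its centre.
- spoon: Bystander: spoon lying on the table; origin underneath it.

How it is judged:
By the outcome, as a careful person would: the job done as asked, in the order asked, and still so for the second after the job is handed in, while the arm keeps its last pose, push and grip.
It also fails if it takes over 48 s, if anything falls off the work surface, if the arm or the gripper's body presses on something with over 40 N, if the wrist force passes 120 N, or if a joint passes its speed limit or range.

### The arm

A 6-joint arm with a two-finger parallel gripper is mounted at the origin on the work surface. World frame = base frame: x ahead of the robot, y to its left, z up, the work surface at z = 0. Lengths are in m, angles in rad, forces in N, time in s.
With the tool pointing down it reaches from about 0.225 to 0.875 m from the base axis. Payload 3.4 kg.
Tool frame: the origin (TCP) lies midway between the tips of the shut fingers; the grasp point (between the pads) lies 19 mm behind it; z points along the fingers, y is the line along which they close (so a half turn about z gives the same grasp; the last joint's range is limited). The gripper opens to 85 mm and grips with 20 to 120 N. Pads are 22 mm wide; open, the fingers measure 114 mm over their backs; the gripper's body (76 mm by 85 mm) begins 54 mm behind the grasp point. The pads swing forward as they close: fully open they stand 13 mm farther back than shut.
Start: joints at [1.101, 0.276, 1.505, -0, 1.361, -0.121], TCP at [0.197, 0.54, 0.231] pointing down, gripper open.
Joint ranges: [-2.89, 2.89], [-0.75, 2.08], [0.22, 2.7], [-1.18, 4.32], [0.11, 2.71], [-2.7, 2.7]. Speed limits (rad/s): [2.57, 2.57, 3.14, 3.14, 3.14, 3.14].

### API

Orientations are given as a unit quaternion [w, x, y, z].
In Python, from rig import * gives the robot as it stands.
- The arm moves only by the tool apply_moves, never from a script. Its argument "steps" is one flat list of numbers, 4 for each row, row after row: the shift along the world's x, y, z in cm, then the turn about the world's z in degrees. A call has 1 to 8 rows; each row is the pose to reach, as a shift and turn from the pose commanded when the call began; what a row does not reach only later rows make up. A row lasts 1/12 s, in which the tool goes at most 41.7 mm and 7.16 degrees, less where a joint would pass 70% of its speed; a pose out of reach is approached as far as the arm can. A call with a gripper value outside its range is refused whole. "jaw" is the closure in counts, from 0 (fully open) to 255 (shut), set as the call begins (left out, the last holds). The fingers move at their own pace and stop on an object; "newtons" is the grip in N (left out, the last holds). Time passes only in rows, so rows that repeat a pose let the fingers close. It gives the time, the measured TCP pose, the force, the opening and the grip force at its end, in the units of the state.
- get_state(): the state, without advancing time (a new reading comes with each control period).
- get_image(name): name is "scene" or "top"; returns the picture (400x640x3 uint8, red, green, blue); there is no depth.
- calibration(name): a dict with "fx", "fy", "cx", "cy" (pixels), "k1" (the pictures are not rectified: a ray, as slopes to the right and down, at radius r is drawn at 1 + k1 r^2 times it, then the intrinsics apply), "xyz" and "rotation" of the camera in the world. Camera axes: x right, y up, looking along -z (the intrinsics and any distortion apply to the point x, -y, -z); pixel columns grow to the right and rows downward; lengths in m; the calibration is good to about 2 mm. A picture is of the moment at which its call begins. calibration takes no time and is no camera call.
- sign_off(): hands the job in; it is judged then, once.
The state is a dict: "clock": time; "qpos": joint angles; "qd": joint speeds; "effort": joint torques, N m; "position": TCP position; "ee_rot": TCP orientation; "contact_force": force on the tool from outside, world axes, zero at the start; "moment": the same for the moment, N m; "width": finger opening in m; "gripper_force": force on a finger pad.
Only numpy, scipy, OpenCV 4.12 (cv2) and the standard library are available. Lean on these libraries where they do the work, as an engineer would, in place of code of your own. Each camera call takes 0.05 s, during which the arm holds its last target. There are 200 camera calls.

## Working session

There is one attempt and no reset: what is moved stays moved. The work goes in short steps, Python scripts to look and compute and a tool call to move; the robot and the scene stay as the last step left them, time stands still between calls to the robot, and variables do not carry over. Pictures are saved under pics/ and viewed, at most 10 in all, crops included, and the job is handed in when it is done.

Besides the shell and the picture viewer there is one more tool, called after ">>>" by a JSON object that holds its "op" and its "data". apply_moves: Moves the arm, as the interface text tells. Its arguments: {"type":"object","properties":{"steps":{"type":"array","items":{"type":"number"}},"jaw":{"type":"number"},"newtons":{"type":"number"}},"required":["steps"]}

```bash
mkdir -p pics; cat > h.py <<'E'
from rig import *
import numpy as np, cv2
def ray(cam,u,v):
    c=calibration(cam); d=np.array([(u-c['cx'])/c['fx'],(v-c['cy'])/c['fy']]); s=d.copy()
    for _ in range(20): s=d/(1+c['k1']*(s@s))
    R=np.array(c['rotation']).reshape(3,3)
    return np.array(c['xyz']),R@np.array([s[0],-s[1],-1.])
def onz(cam,u,v,z):
    o,d=ray(cam,u,v); return o+d*(z-o[2])/d[2]
def tri(u1,v1,u2,v2):  # scene px, top px
    a,d=ray('scene',u1,v1); b,e=ray('top',u2,v2)
    t=np.linalg.lstsq(np.c_[d,-e],b-a,rcond=None)[0]
    p,q=a+t[0]*d,b+t[1]*e
    return (p+q)/2,np.linalg.norm(p-q)
def proj(cam,P):
    c=calibration(cam);R=np.array(c['rotation']).reshape(3,3)
    p=R.T@(np.array(P)-c['xyz']); s=np.array([p[0],-p[1]])/-p[2]; s=s*(1+c['k1']*(s@s))
    return s*[c['fx'],c['fy']]+[c['cx'],c['cy']]
E
python3 - <<'E'
from h import *
for n in('scene','top'):
    im=get_image(n); cv2.imwrite(f'pics/{n}0.png',im[:,:,::-1]); c=calibration(n); print(n,c)
print(get_state())
E
```

```text
scene {'fx': 440.39057473278075, 'fy': 440.39057473278075, 'cx': 320.0836323372481, 'cy': 196.1654703849152, 'k1': -0.05524238155180692, 'xyz': array([1.21777814, 0.47068146, 1.11059531]), 'rotation': array([0.41861097, 0.14175787, 0.30107566, 0.84499882])}
top {'fx': 413.967471177376, 'fy': 413.967471177376, 'cx': 318.51709434994876, 'cy': 205.41767507217872, 'k1': -0.08190164824514033, 'xyz': array([ 0.43046316, -0.03213115,  1.37047822]), 'rotation': array([-0.69764901, -0.03886475,  0.03361497,  0.71459459])}
{'clock': 0.1, 'qpos': array([ 1.10098979e+00,  2.76535905e-01,  1.50598248e+00, -3.05368317e-05,
        1.36070175e+00, -1.21002959e-01]), 'qd': array([ 0.00111724, -0.0027133 , -0.00299459,  0.0003125 , -0.00020083,
        0.00107883]), 'effort': array([ 1.21391829e-03, -4.17699838e+01, -2.46404618e+01, -3.36488174e-04,
        5.91979857e-03, -3.23116365e-05]), 'position': array([0.19632724, 0.53995584, 0.23053343]), 'ee_rot': array([-2.22619530e-04,  1.73515825e-01,  9.84830745e-01, -7.82842697e-04]), 'contact_force': array([-0.41200123, -0.51199788,  0.43735632]), 'moment': array([-0.0568768 , -0.0202626 , -0.02071165]), 'gripper_force': 0.0, 'width': 0.08513592387282717}
```

View pics/scene0.png

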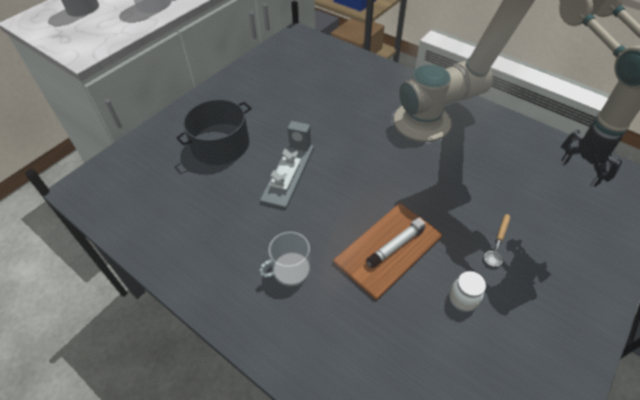

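View pics/top0.png

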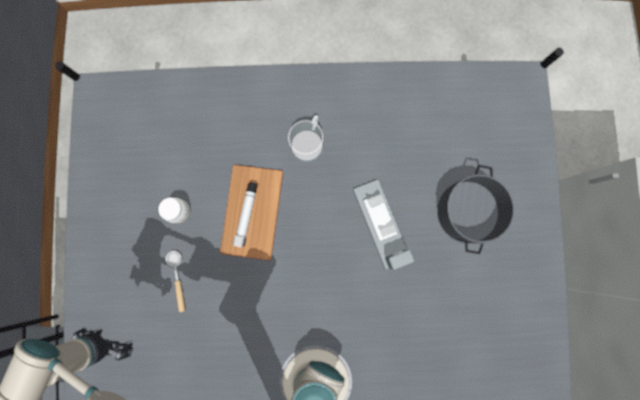

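The scene view shows the scope on the board, eyepiece near (372,262) and head near (420,225), and the stand near (288,175). In the top view the scope runs from (252,185) to (239,241). The stand's lamp is near (400,260). Next I'll enlarge these areas.

```bash
sed -i "s/np.array(c\['rotation'\]).reshape(3,3)/Rot(c['rotation'])/" h.py; cat >> h.py <<'E'
from scipy.spatial.transform import Rotation
def Rot(q): return Rotation.from_quat(np.roll(q,-1)).as_matrix()
def crop(im,x,y,w,h,s): return cv2.resize(im[y:y+h,x:x+w,::-1],None,fx=s,fy=s,interpolation=cv2.INTER_CUBIC)
E
python3 - <<'E'
from h import *
s,t=get_image('scene'),get_image('top')
a=np.vstack([np.hstack([crop(s,350,205,100,75,4),crop(s,250,115,100,75,4)]),np.hstack([crop(t,205,175,100,75,4),crop(t,340,195,100,75,4)])])
cv2.imwrite('pics/c1.png',a)
E
```

```text
(no output)
```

View pics/c1.png

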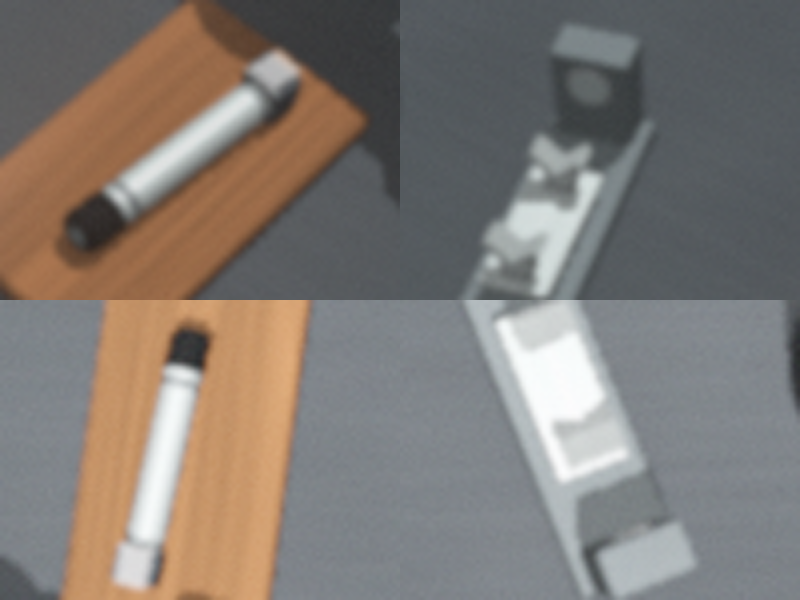

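The crops show the tube, head and eyepiece clearly. The V forks, white cradle plate and lamp top are visible too. Next I'll measure the scope axis by mask and zoom in on the stand.

```bash
cat > scope.py <<'E'
from h import *
def axis(cam,box):
    im=get_image(cam); x,y,w,h=box
    hsv=cv2.cvtColor(im,cv2.COLOR_RGB2HSV)[y:y+h,x:x+w]
    m=((hsv[...,1]<90)&(hsv[...,2]>100)).astype(np.uint8)
    n,l,st,_=cv2.connectedComponentsWithStats(m); i=1+np.argmax(st[1:,4])
    c,_=cv2.findContours((l==i).astype(np.uint8),0,2)
    q=cv2.minAreaRect(c[0]); print(cam,st[i],np.round(q[0]+np.array([x,y]),1),np.round(q[1],1),q[2])
    return (l==i),np.array([x,y])
if __name__=='__main__':
    R={}
    for cam,box in(('scene',(365,212,65,60)),('top',(230,178,32,72))):
        m,o=axis(cam,box); p=np.argwhere(m)[:,::-1]+o
        u,s,vt=np.linalg.svd(p-p.mean(0),full_matrices=False); d=vt[0]; t=(p-p.mean(0))@d
        # midline from the middle 60% of the length
        k=(t>np.quantile(t,.15))&(t<np.quantile(t,.65)) if False else (abs(t)<0.3*(t.max()-t.min()))
        L=cv2.fitLine(p[k].astype(np.float32),cv2.DIST_L2,0,.01,.01).ravel()
        print(cam,L,t.min(),t.max()); R[cam]=L
        a,da=ray(cam,*L[2:]); b,db=ray(cam,*(L[2:]+10*L[:2])); R[cam+'n']=np.cross(da,db); R[cam+'o']=a
    d=np.cross(R['scenen'],R['topn']); d/=np.linalg.norm(d); 
    A=np.array([R['scenen'],R['topn'],d]); p=np.linalg.solve(A,[R['scenen']@R['sceneo'],R['topn']@R['topo'],d@onz('top',246,210,.037)])
    print('dir',d,np.degrees(np.arctan2(d[1],d[0])),'pt',p)
E
python3 scope.py; python3 - <<'E'
from h import *
s,t=get_image('scene'),get_image('top')
cv2.imwrite('pics/c2.png',np.hstack([crop(s,255,118,64,96,6),crop(t,350,175,68,96,6)]))
E
```

```text
scene [ 10   5  51  42 639] [401.  237.7] [13.  58.2] 49.6859016418457
scene [  0.7906045   -0.61232716 400.0962     238.98482   ] -30.114884918278953 28.174357720612313
top [  2  13  24  57 642] [244.  218.9] [12.1 58. ] 14.03624439239502
top [ 2.2400613e-01 -9.7458774e-01  2.4411227e+02  2.1931331e+02] -29.38204193697319 28.57426663131777
dir [-0.97339262  0.22872331  0.01387308] 166.77678478707284 pt [0.55825371 0.21019458 0.04201747]
```

View pics/c2.png

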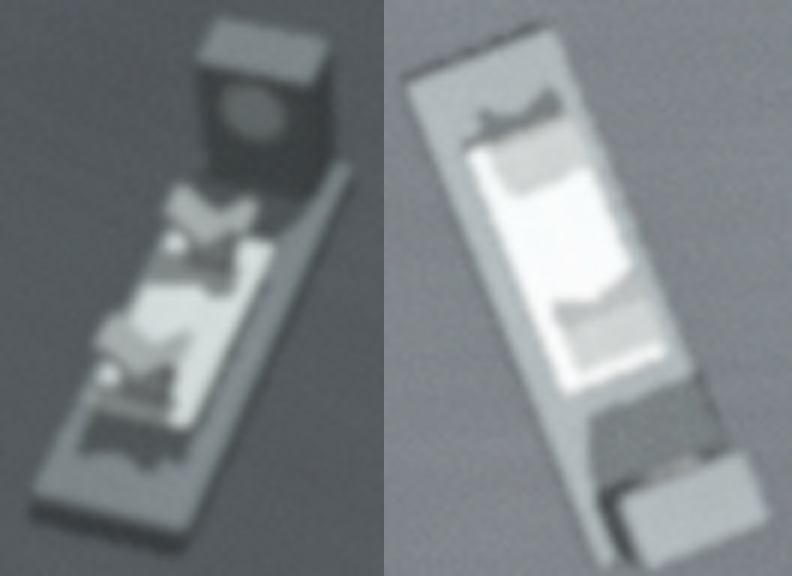

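The stand shows clearly. In the scene crop the lamp top spans (197..328, 20..82) and the base near-end corners are (33,492) and (185,530). In the top crop the lamp top is centred near (696,509), and the base far corners are (405,88) and (556,25).

```bash
python3 - <<'E'
from h import *
S=lambda u,v:((u+.5)/6-.5+255,(v+.5)/6-.5+118)
T=lambda u,v:((u-384+.5)/6-.5+350,(v+.5)/6-.5+175)
np.set_printoptions(precision=4,suppress=True)
lt=[((212,20),(746,452)),((328,42),(620,502))] # placeholders
sc=np.mean([(212,20),(328,42),(318,82),(197,62)],0); tc=np.mean([(620,502),(746,452),(770,515),(648,568)],0)
lamp,e=tri(*S(*sc),*T(*tc)); print('lamp',lamp,e)
a,e=tri(*S(185,530),*T(405,88)) ;print('baseA',a,e)
b,e=tri(*S(33,492),*T(556,25)) ;print('baseB',b,e,np.linalg.norm(a-b))
m=(a+b)/2; d=(lamp-m)[:2]; print('len',np.linalg.norm(d),'exp 265');d/=np.linalg.norm(d);print('yaw',np.degrees(np.arctan2(d[1],d[0])),'seat from base',m[:2]+.12*d,'from lamp',lamp[:2]-.145*d)
w=(b-a)[:2]; print('yaw from end',np.degrees(np.arctan2(w[1],w[0]))+90)
c=[onz('top',*T(*p),.113)[:2] for p in[(620,502),(746,452),(770,515),(648,568)]];print('lampcorners',c)
w=c[1]-c[0];print(np.degrees(np.arctan2(w[1],w[0]))-90,np.linalg.norm(w),np.linalg.norm(c[2]-c[1]))
for n,f in(('scene',S),):
  for p in[(180,190),(252,203),(105,322),(185,330)]: print('rim',onz(n,*f(*p),.081))
# plate corners top z=.040
for p in[(470,150),(572,393),(663,352)]: print('plate',onz('top',*T(*p),.040))
# scope
for n,cp,e in(('top',(244,218.9),(251.5,191)),('scene',(401,237.7),(378.3,256.3))):
  print(n,onz(n,*cp,.037),onz(n,*e,.037))
E
```

```text
lamp [ 0.3898 -0.2723  0.1097] 0.0006258970277014563
baseA [ 0.6218 -0.1404  0.0147] 0.002826941072791322
baseB [ 0.6532 -0.2227  0.0164] 0.002234188784373502 0.08814603169391992
len 0.26385908765244365 exp 265
yaw -159.87883763641423 seat from base [ 0.5248 -0.2228] from lamp [ 0.5259 -0.2224]
yaw from end 20.839820198058803
lampcorners [array([ 0.3944, -0.2331]), array([ 0.4177, -0.2979]), array([ 0.3858, -0.3088]), array([ 0.361, -0.246])]
-160.18928794394418 0.06887657457589043 0.033743316377942735
rim [ 0.4806 -0.2596  0.081 ]
rim [ 0.4646 -0.2216  0.081 ]
rim [ 0.5786 -0.2278  0.081 ]
rim [ 0.5576 -0.1904  0.081 ]
plate [ 0.5829 -0.1712  0.04  ]
plate [ 0.4509 -0.2213  0.04  ]
plate [ 0.4715 -0.271   0.04  ]
top [0.5298 0.2187 0.037 ] [0.6204 0.1936 0.037 ]
scene [0.5213 0.2153 0.037 ] [0.6138 0.1966 0.037 ]
```

The measurements agree with the given sizes:

| Item | Position (m) | Direction | Check |
|---|---|---|---|
| Seat | about (0.525, -0.223) | -160° | base to lamp 264 mm, expected 265 |
| Scope mid | about (0.542, 0.213) | axis 166.8° | z about 0.037 to 0.042 |

Now I'll move above the scope.

>>> {"op": "apply_moves", "data": {"steps": [4,-3.8,0,1,8,-7.5,0,2,12,-11.3,-1,3,16,-15,-2,4,20,-19,-4,5,24,-22.7,-6,6,28,-26.5,-8,6.8,32,-30,-9,6.8], "jaw": 0, "newtons": 50}}

```text
clock: 1.07
position: [0.4345, 0.3154, 0.1725]
ee_rot: [0.0, 0.115, 0.993, 0.0]
contact_force: [0.2, 0.8, 0.2]
width: 0.0856
gripper_force: 0.0
```

>>> {"op": "apply_moves", "data": {"steps": [1.3,-1.3,0,0,2.6,-2.7,0,0,2.6,-2.7,0,0,2.6,-2.7,0,0,2.6,-2.7,0,0,2.6,-2.7,0,0]}}

```text
clock: 1.57
position: [0.4587, 0.2907, 0.1731]
ee_rot: [-0.0, 0.114, 0.993, 0.0]
contact_force: [-0.2, -0.1, 0.4]
width: 0.0854
gripper_force: 0.0
```

```bash
python3 - <<'E'
from h import *
s,t=get_image('scene'),get_image('top')
cv2.imwrite('pics/c3.png',np.hstack([crop(s,350,180,100,100,4),crop(t,205,160,100,100,4)]))
st=get_state();print(st['position'],st['ee_rot'],st['contact_force'],st['qpos'])
print(proj('scene',st['position']),proj('top',st['position']))
E
```

```text
[0.45875958 0.29081132 0.17310942] [1.01271550e-05 1.14033966e-01 9.93476830e-01 2.05678423e-04] [-0.54674263  0.604873   -0.23930077] [ 4.36630257e-01  2.67844213e-01  1.66715991e+00  3.63785138e-04
  1.20635596e+00 -9.05730553e-01]
[444.00994366 208.07604652] [210.79257653 240.56224336]
```

View pics/c3.png

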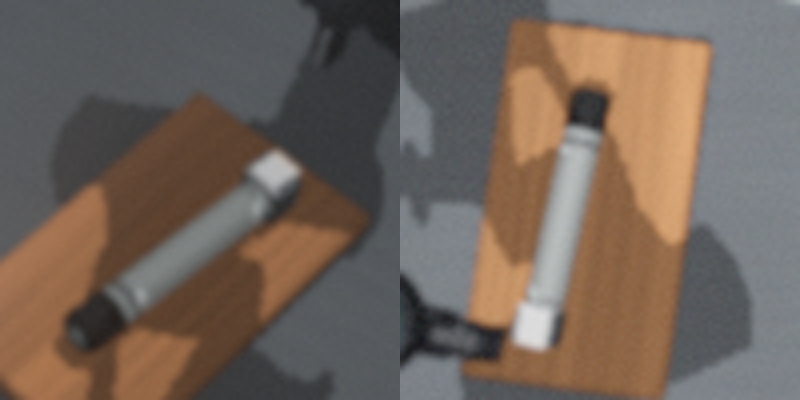

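The arm hides nothing here. Without glare the tube junctions are readable. In the crops they are at scene (120,300) and (252,200), and at top (583,127) and (543,300).

```bash
python3 - <<'E'
from h import *
S=lambda u,v:((u+.5)/4-.5+350,(v+.5)/4-.5+180)
T=lambda u,v:((u-400+.5)/4-.5+205,(v+.5)/4-.5+160)
a,e1=tri(*S(118,300),*T(583,127)); b,e2=tri(*S(252,200),*T(543,300))
print(a,e1,b,e2,np.linalg.norm(a-b),(a+b)/2,np.degrees(np.arctan2(*(b-a)[1::-1])))
m=lambda f,c,z:(onz(c,*f,z))
print(onz('top',*T(563,213.5),.037),onz('scene',*S(185,250),.037))
E
```

```text
[0.61632039 0.19698578 0.04993309] 0.004424084578868598 [0.47918481 0.22944654 0.04180924] 0.0009309955305819185 0.14115900450109448 [0.5477526  0.21321616 0.04587116] 166.68287467661497
[0.54887041 0.21407318 0.037     ] [0.54331545 0.21137603 0.037     ]
```

>>> {"op": "apply_moves", "data": {"steps": [2.9,-2.6,0,0,5.8,-5.2,0,0,8.6,-7.8,0,0,8.6,-7.8,-2,0,8.6,-7.8,-4,0,8.6,-7.8,-6,0,8.6,-7.8,-6,0,8.6,-7.8,-6,0]}}

```text
clock: 2.33
position: [0.5445, 0.2124, 0.1123]
ee_rot: [-0.001, 0.114, 0.993, -0.0]
contact_force: [0.0, -0.0, 1.0]
width: 0.0855
gripper_force: 0.0
```

```bash
python3 - <<'E'
from h import *
s,t=get_image('scene'),get_image('top')
cv2.imwrite('pics/c4.png',np.hstack([crop(s,350,180,100,100,4),crop(t,205,160,100,100,4)]))
st=get_state();p=st['position'];print(p,st['ee_rot'],st['contact_force'])
print((proj('scene',p)-[350,180])*4,(proj('top',p)-[205,160])*4+[400,0])
E
```

```text
[0.54615057 0.21280607 0.11415714] [1.00585089e-03 1.14267963e-01 9.93449355e-01 4.47256659e-04] [-0.05169404  0.74532448  0.06169944]
[196.86838045 190.98738705] [544.616539   207.02063837]
```

View pics/c4.png

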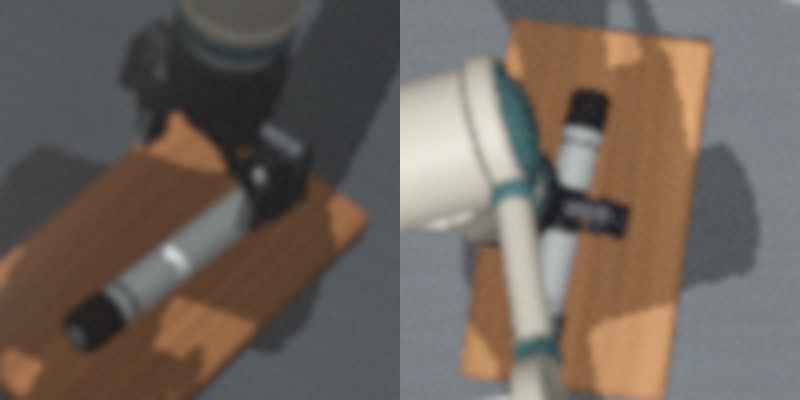

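The fingers straddle the tube at its middle: in the top view the visible finger is near (595,212), over the tube. I'll descend and watch the force.

>>> {"op": "apply_moves", "data": {"steps": [0,0,-2,0,0,0,-4,0,0,0,-6,0,0,0,-7,0,0,0,-8,0,0,0,-8.5,0,0,0,-8.7,0,0,0,-8.7,0]}}

```text
clock: 3.1
position: [0.546, 0.2122, 0.0262]
ee_rot: [0.0, 0.115, 0.993, 0.0]
contact_force: [0.0, -0.8, 0.7]
width: 0.0856
gripper_force: 0.0
```

>>> {"op": "apply_moves", "data": {"steps": [0,0,0,0,0,0,0,0,0,0,0,0,0,0,0,0,0,0,0,0,0,0,0,0,0,0,0,0,0,0,0,0], "jaw": 255, "newtons": 50}}

```text
clock: 3.77
position: [0.546, 0.2121, 0.0266]
ee_rot: [0.001, 0.115, 0.993, 0.0]
contact_force: [-0.9, -0.1, 5.2]
width: 0.0281
gripper_force: 49.5
```

The width is 28 mm and there is a 5 N upward reaction, so the pads have closed slightly above the axis. I'll open, go 5 mm lower and grip again.

>>> {"op": "apply_moves", "data": {"steps": [0,0,0,0,0,0,0,0,0,0,0,0,0,0,0,0,0,0,-0.2,0,0,0,-0.5,0,0,0,-0.5,0,0,0,-0.5,0], "jaw": 60}}

```text
clock: 4.43
position: [0.5452, 0.2119, 0.0205]
ee_rot: [-0.0, 0.115, 0.993, -0.0]
contact_force: [-0.3, 0.1, 0.5]
width: 0.0656
gripper_force: 0.0
```

>>> {"op": "apply_moves", "data": {"steps": [0,0,0,0,0,0,0,0,0,0,0,0,0,0,0,0,0,0,0,0,0,0,0,0,0,0,0,0,0,0,0,0], "jaw": 255, "newtons": 50}}

```text
clock: 5.1
position: [0.5457, 0.212, 0.0212]
ee_rot: [0.0, 0.115, 0.993, 0.0]
contact_force: [-0.7, -0.2, 2.4]
width: 0.0288
gripper_force: 49.4
```

>>> {"op": "apply_moves", "data": {"steps": [0,0,0,0,0,0,0,0,0,0,0,0,0,0,0,0,0,0,-0.1,0,0,0,-0.3,0,0,0,-0.3,0,0,0,-0.3,0], "jaw": 80}}

```text
clock: 5.77
position: [0.5454, 0.2119, 0.0176]
ee_rot: [-0.0, 0.115, 0.993, -0.0]
contact_force: [-1.0, -0.2, -0.8]
width: 0.0585
gripper_force: 0.0
```

>>> {"op": "apply_moves", "data": {"steps": [0,0,0,0,0,0,0,0,0,0,0,0,0,0,0,0,0,0,0,0,0,0,0,0,0,0,0,0,0,0,0,0], "jaw": 255, "newtons": 60}}

```text
clock: 6.43
position: [0.5468, 0.212, 0.0199]
ee_rot: [0.002, 0.115, 0.993, 0.0]
contact_force: [-0.9, -0.0, 9.2]
width: 0.0283
gripper_force: 61.9
```

The fingertips now rest lightly on the board, so the pads are as low as they can go. I'll lift slowly and check.

>>> {"op": "apply_moves", "data": {"steps": [0,0,0.3,0,0,0,0.6,0,0,0,1,0,0,0,2,0,0,0,3.5,0,0,0,5,0,0,0,6,0,0,0,6,0]}}

```text
clock: 7.1
position: [0.5473, 0.2125, 0.0805]
ee_rot: [0.002, 0.115, 0.993, 0.001]
contact_force: [0.9, 0.9, -1.7]
width: 0.0285
gripper_force: 59.2
```

>>> {"op": "apply_moves", "data": {"steps": [0,0,2,0,0,-0.5,4,0,0,-2,6,1.5,0,-4.5,8,3,0,-7,10,5,0,-9.5,12,7,0,-12,12,9,0,-14,12,11]}}

```text
clock: 7.77
position: [0.546, 0.0703, 0.199]
ee_rot: [0.001, 0.018, 1.0, -0.0]
contact_force: [-1.1, -0.3, -1.3]
width: 0.0283
gripper_force: 59.5
```

```bash
python3 - <<'E'
from h import *
s,t=get_image('scene'),get_image('top')
st=get_state();p=st['position'];print(p,st['ee_rot'],st['contact_force'],st['moment'],st['width'],st['gripper_force'])
a,b=proj('scene',p),proj('top',p);print(a,b)
x,y=(a-[55,55]).astype(int);u,v=(b-[50,50]).astype(int);print(x,y,u,v)
cv2.imwrite('pics/c5.png',np.hstack([crop(s,x,y,100,110,4),crop(t,u,v,100,110,4)]))
E
```

```text
[0.54521755 0.06906735 0.19769561] [-2.76383970e-04  2.04286294e-02  9.99790935e-01 -8.24684847e-04] [-0.56989725  0.44781994 -1.48626576] [ 0.01901492 -0.02226843 -0.02546724] 0.027953668948424843 59.55336391925812
[357.86281883 183.81985101] [285.62189985 208.32427012]
302 128 235 158
```

View pics/c5.png

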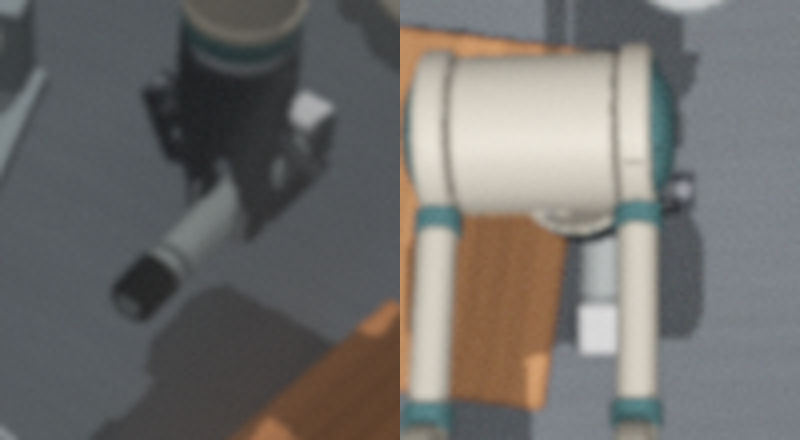

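The scope is held level and the weight shows about 1.5 to 2 N. In the crop, the head top is centred near top (598,330), the head top in the scene near (314,110), and the eyepiece junction in the scene near (165,262).

```bash
python3 - <<'E'
from h import *
S=lambda u,v:((u+.5)/4-.5+302,(v+.5)/4-.5+128)
T=lambda u,v:((u-400+.5)/4-.5+235,(v+.5)/4-.5+158)
p=np.array([.5453,.0692,.198]); th=np.radians(177.6); d=np.array([np.cos(th),np.sin(th),0])
h,e=tri(*S(314,110),*T(598,330)); print('headtop',h,e,'along',(h-p)@d,'side',np.cross(d,h-p)[2],'up',(h-p)[2])
h=onz('top',*T(598,330),.232);print('head top view',(h-p)@d,np.cross(d,h-p)[2])
for z in(.208,.215,.220):
  j=onz('scene',*S(167,262),z); print(z,(j-p)@d,np.cross(d,j-p)[2])
E
```

```text
headtop [0.45263432 0.0737746  0.23622101] 0.0058840531373957235 along 0.092775963901142 side -0.0006901551064455828 up 0.03822101004291828
head top view 0.0910859040708265 0.0013868531770985636
0.208 -0.057513203385123016 0.005487213275743854
0.215 -0.06214754980898385 0.00211533804263768
0.22 -0.06545779725459852 -0.000293144266723889
```

The scope sits about +5 mm along its axis from the TCP, with the tube axis about 17 mm above the TCP. I'll aim for TCP (0.530, -0.221) at 200° and carry it over high.

>>> {"op": "apply_moves", "data": {"steps": [-0.1,-1.5,0,1,-0.3,-4,0,3,-0.5,-7,0,6,-0.7,-10,0,9,-0.9,-13,0,12,-1.1,-16,0,15,-1.3,-19,0,18,-1.4,-22,0,20]}}

```text
clock: 8.53
position: [0.531, -0.1484, 0.1972]
ee_rot: [-0.001, -0.156, 0.988, 0.001]
contact_force: [0.0, -0.8, -1.9]
width: 0.0283
gripper_force: 59.7
```

>>> {"op": "apply_moves", "data": {"steps": [0,-2.5,0,1,-0.1,-4.5,0,2,-0.2,-6,0,2.7,-0.2,-7,0,2.7,-0.2,-7,-2,2.7,-0.2,-7,-4,2.7,-0.2,-7,-5.5,2.7,-0.2,-7,-6.5,2.7]}}

```text
clock: 9.2
position: [0.5286, -0.2166, 0.1306]
ee_rot: [-0.001, -0.178, 0.984, 0.002]
contact_force: [-0.0, -0.2, -1.8]
width: 0.0283
gripper_force: 59.7
```

>>> {"op": "apply_moves", "data": {"steps": [0,0,0,0,0,0,-0.5,0,0,0,-1,0,0,0,-1,0,0,0,-1,0]}}

```text
clock: 9.62
position: [0.5298, -0.218, 0.1233]
ee_rot: [0.0, -0.178, 0.984, -0.0]
contact_force: [-0.4, -0.1, -2.0]
width: 0.0281
gripper_force: 59.7
```

```bash
python3 - <<'E'
from h import *
s,t=get_image('scene'),get_image('top')
st=get_state();p=st['position'];print(p,st['ee_rot'],st['contact_force'],st['qpos'],st['width'],2*np.degrees(np.arctan2(*st['ee_rot'][[2,1]])))
cv2.imwrite('pics/c6.png',np.hstack([crop(s,255,105,64,96,6),crop(t,350,175,68,96,6)]))
E
```

```text
[ 0.52996189 -0.21821409  0.12351841] [ 4.79397227e-04 -1.78083676e-01  9.84015169e-01 -3.49527137e-04] [-0.08238454 -0.65952966 -2.45464781] [-5.12032088e-01  3.52052092e-01  1.67530304e+00  8.07463783e-05
  1.11305316e+00 -2.44094143e+00] 0.028654191565454703 200.51632203611405
```

View pics/c6.png

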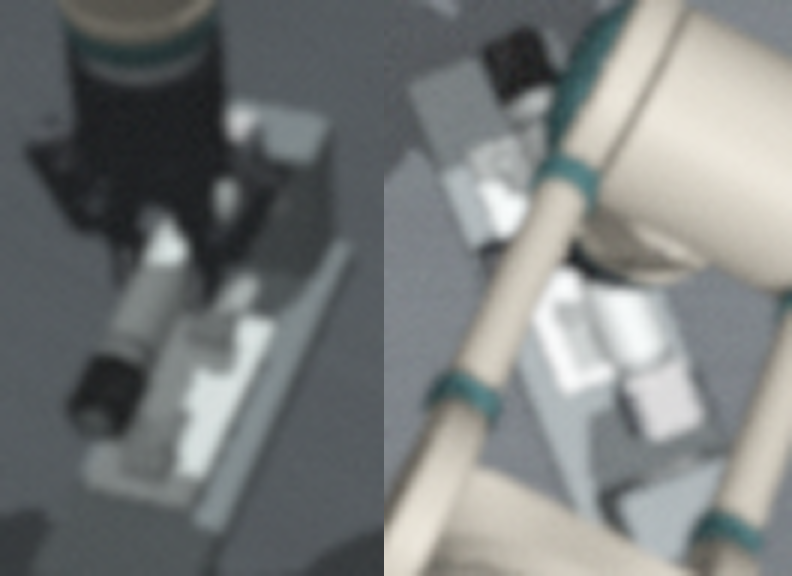

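In this view the scope hovers over the stand, head towards the lamp. Head top is near top crop (664,402), eyepiece near (517,65), and eyepiece end face near scene (93,418). I'll work out its lateral offset from the fork line.

```bash
python3 - <<'E'
from h import *
np.set_printoptions(precision=4,suppress=True)
S=lambda u,v:((u+.5)/6-.5+255,(v+.5)/6-.5+105)
T=lambda u,v:((u-384+.5)/6-.5+350,(v+.5)/6-.5+175)
p=get_state()['position']; th=np.radians(200.5); d=np.array([np.cos(th),np.sin(th),0]); n=np.array([-d[1],d[0],0])
def rep(k,q,o): print(k,'rel TCP along %.4f side %.4f'%((q-p)@d,(q-p)@n),'rel seat along %.4f side %.4f'%((q-o)@d,(q-o)@n))
o=np.array([.5247,-.223,0])
rep('tcp',p,o)
rep('headtop(88)',onz('top',*T(664,402),p[2]+.034),o)
rep('eyepc(-91) top',onz('top',*T(517,65),p[2]+.017+.008),o)
rep('eye end(-108) sc',onz('scene',*S(93,418),p[2]+.017),o)
rep('eye junction(-74) sc',onz('scene',*S(132,352),p[2]+.017+.005),o)
# fork line re-measured in same views
rep('fork lamp top',onz('top',*T(605,335),.072),o)
E
```

```text
tcp rel TCP along 0.0000 side 0.0000 rel seat along -0.0066 side -0.0026
headtop(88) rel TCP along 0.0919 side -0.0011 rel seat along 0.0853 side -0.0037
eyepc(-91) top rel TCP along -0.0889 side -0.0025 rel seat along -0.0956 side -0.0051
eye end(-108) sc rel TCP along -0.1038 side 0.0026 rel seat along -0.1104 side -0.0001
eye junction(-74) sc rel TCP along -0.0609 side -0.0023 rel seat along -0.0675 side -0.0050
fork lamp top rel TCP along 0.0526 side -0.0016 rel seat along 0.0460 side -0.0042
```

The alignment is within 3 mm. I'll make a small correction and descend in stages, watching the side force.

>>> {"op": "apply_moves", "data": {"steps": [-0.2,-0.2,0,0,-0.2,-0.2,-1,0,-0.2,-0.2,-2,0,-0.2,-0.2,-3,0,-0.2,-0.2,-4,0,-0.2,-0.2,-4.7,0,-0.2,-0.2,-4.9,0,-0.2,-0.2,-4.9,0]}}

```text
clock: 10.38
position: [0.527, -0.2197, 0.0727]
ee_rot: [-0.001, -0.178, 0.984, 0.001]
contact_force: [0.0, -0.4, -1.4]
width: 0.0282
gripper_force: 59.7
```

>>> {"op": "apply_moves", "data": {"steps": [0,0,-0.1,0,0,0,-0.2,0,0,0,-0.3,0,0,0,-0.4,0,0,0,-0.4,0,0,0,-0.4,0]}}

```text
clock: 10.88
position: [0.5276, -0.22, 0.0701]
ee_rot: [0.0, -0.178, 0.984, -0.0]
contact_force: [0.5, -0.7, -3.0]
width: 0.0286
gripper_force: 59.7
```

>>> {"op": "apply_moves", "data": {"steps": [0,0,-0.1,0,0,0,-0.2,0,0,0,-0.2,0,0,0,-0.2,0]}}

```text
clock: 11.22
position: [0.5275, -0.22, 0.0678]
ee_rot: [-0.0, -0.178, 0.984, 0.0]
contact_force: [0.5, 0.3, -2.1]
width: 0.0278
gripper_force: 59.7
```

>>> {"op": "apply_moves", "data": {"steps": [0,0,-0.05,0,0,0,-0.1,0,0,0,-0.1,0,0,0,-0.1,0]}}

```text
clock: 11.55
position: [0.5278, -0.2202, 0.067]
ee_rot: [0.0, -0.178, 0.984, -0.0]
contact_force: [0.2, -0.8, -0.8]
width: 0.0283
gripper_force: 59.7
```

>>> {"op": "apply_moves", "data": {"steps": [0,0,-0.05,0,0,0,-0.1,0,0,0,-0.1,0,0,0,-0.1,0]}}

```text
clock: 11.88
position: [0.528, -0.2205, 0.0664]
ee_rot: [0.0, -0.178, 0.984, -0.001]
contact_force: [0.3, -0.8, 1.6]
width: 0.0284
gripper_force: 59.9
```

>>> {"op": "apply_moves", "data": {"steps": [0,0,-0.05,0,0,0,-0.1,0,0,0,-0.1,0,0,0,-0.1,0]}}

```text
clock: 12.22
position: [0.528, -0.2205, 0.0652]
ee_rot: [0.0, -0.178, 0.984, -0.0]
contact_force: [1.0, -1.8, 1.0]
width: 0.0282
gripper_force: 59.9
```

The V is touching. A side push of about 2 N along (0.35, -0.94) says to shift that way slightly.

>>> {"op": "apply_moves", "data": {"steps": [0.05,-0.1,0,0,0.05,-0.15,0,0,0.05,-0.15,0,0,0.05,-0.15,0,0]}}

```text
clock: 12.55
position: [0.528, -0.2207, 0.0648]
ee_rot: [0.0, -0.178, 0.984, 0.001]
contact_force: [1.4, 1.7, 2.3]
width: 0.0283
gripper_force: 60.1
```

```bash
python3 - <<'E'
from h import *
s,t=get_image('scene'),get_image('top')
F=[];M=[]
for _ in range(6):
    get_image('top'); st=get_state(); F.append(st['contact_force']);M.append(st['moment'])
print(st['position'],np.mean(F,0),np.mean(M,0))
cv2.imwrite('pics/c7.png',np.hstack([crop(s,255,118,64,96,6),crop(t,350,175,68,96,6)]))
E
```

```text
[ 0.52793852 -0.22102751  0.06479472] [1.16782859 3.12179001 2.23299549] [ 0.51013824 -0.24479674 -0.23663462]
```

View pics/c7.png

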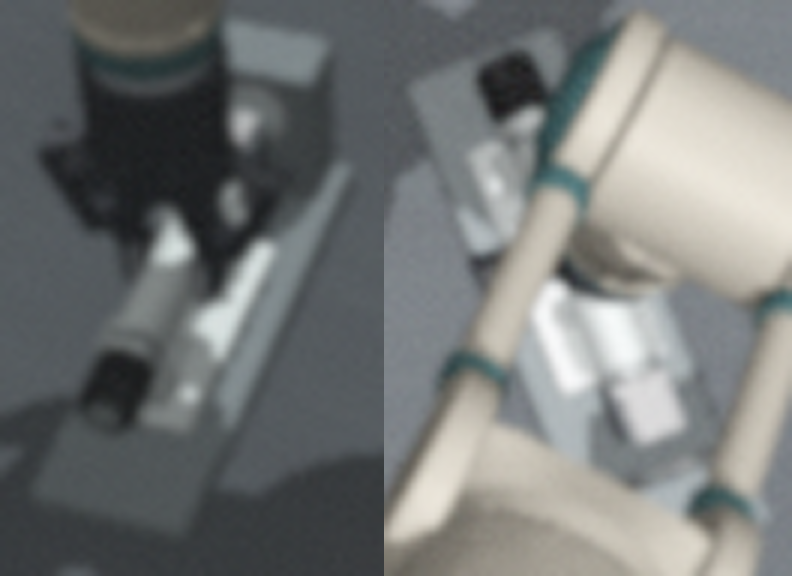

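The scope lies in both forks at the expected height (axis about 0.083). The side force flipped sign and there is a small yaw torque, so I'll back off half the shift and turn -1°.

>>> {"op": "apply_moves", "data": {"steps": [-0.05,0.05,0,-0.5,-0.05,0.05,0,-1,-0.05,0.05,0,-1,-0.05,0.05,0,-1,-0.05,0.05,0,-1]}}

```text
clock: 13.37
position: [0.5276, -0.2212, 0.065]
ee_rot: [-0.0, -0.17, 0.985, -0.0]
contact_force: [2.2, 3.1, 1.7]
width: 0.0283
gripper_force: 60.1
```

```bash
cat > f.py <<'E'
from h import *
F=[];M=[];P=[]
for _ in range(6):
    get_image('top'); st=get_state(); F.append(st['contact_force']);M.append(st['moment']);P.append(st['position'])
F,M,P=[np.mean(a,0) for a in(F,M,P)]
d=np.array([-.937,-.35]);n=np.array([.35,-.937])
print(st['clock'],P,F,M,'along %.2f side %.2f'%(F[:2]@d,F[:2]@n))
E
python3 f.py
```

```text
13.6667 [ 0.52758665 -0.22115392  0.0649591 ] [1.40351496 2.16686355 2.60566818] [ 0.39752779 -0.28497475  0.46375808] along -2.07 side -1.54
```

>>> {"op": "apply_moves", "data": {"steps": [0.03,0.07,0,0.6,0.03,0.07,0,0.6,0.03,0.07,0,0.6,0.03,0.07,0,0.6]}}

```text
clock: 14.0
position: [0.5277, -0.221, 0.0649]
ee_rot: [-0.0, -0.175, 0.985, -0.0]
contact_force: [-1.0, -1.2, 1.8]
width: 0.0283
gripper_force: 60.0
```

```bash
python3 f.py
```

```text
14.3 [ 0.52764782 -0.22098199  0.06493791] [-0.91842596 -2.68513925  2.27681535] [-0.40038902  0.06664725  0.08569478] along 1.80 side 2.19
```

>>> {"op": "apply_moves", "data": {"steps": [-0.02,-0.04,0,0,-0.02,-0.04,-0.05,0,-0.02,-0.04,-0.1,0,-0.02,-0.04,-0.15,0,-0.02,-0.04,-0.2,0,-0.02,-0.04,-0.2,0]}}

```text
clock: 14.8
position: [0.5277, -0.221, 0.063]
ee_rot: [0.0, -0.175, 0.985, -0.0]
contact_force: [-1.2, -3.8, 3.6]
width: 0.0279
gripper_force: 60.0
```

```bash
python3 f.py
```

```text
15.1 [ 0.52767845 -0.22094409  0.06301322] [-1.1874666  -3.78605275  3.83119489] [-0.5805602   0.15742393  0.06472689] along 2.44 side 3.13
```

The cradle has started to move (about 5.8 N total). I'll trim sideways and press further.

>>> {"op": "apply_moves", "data": {"steps": [0.03,-0.04,0,0,0.03,-0.04,-0.05,0,0.03,-0.04,-0.1,0,0.03,-0.04,-0.15,0,0.03,-0.04,-0.2,0,0.03,-0.04,-0.25,0,0.03,-0.04,-0.3,0,0.03,-0.04,-0.3,0]}}

```text
clock: 15.77
position: [0.5277, -0.221, 0.06]
ee_rot: [-0.0, -0.175, 0.985, 0.0]
contact_force: [-3.1, -1.9, 6.8]
width: 0.0287
gripper_force: 60.2
```

```bash
python3 f.py
```

```text
16.0667 [ 0.52769708 -0.22096653  0.06005016] [-2.76472458 -2.65786052  5.82189112] [-0.40749859  0.34831847  0.04463333] along 3.52 side 1.52
```

>>> {"op": "apply_moves", "data": {"steps": [-0.03,-0.03,0,0,-0.03,-0.03,-0.05,0,-0.03,-0.03,-0.1,0,-0.03,-0.03,-0.15,0,-0.03,-0.03,-0.2,0,-0.03,-0.03,-0.25,0,-0.03,-0.03,-0.3,0,-0.03,-0.03,-0.3,0]}}

```text
clock: 16.73
position: [0.5277, -0.221, 0.0574]
ee_rot: [0.0, -0.175, 0.985, 0.0]
contact_force: [-2.4, -0.9, 7.2]
width: 0.0286
gripper_force: 60.4
```

```bash
python3 f.py
```

```text
17.0333 [ 0.52770833 -0.22097647  0.05743571] [-2.25579102 -1.53871428  8.46745799] [-0.22833065  0.33773807  0.07338253] along 2.65 side 0.65
```

The total load is about 10.5 N, so the cradle is sunk about 9 mm. Side force and couples are near zero, so both forks share the load. I'll check visually.

```bash
python3 - <<'E'
from h import *
s,t=get_image('scene'),get_image('top')
cv2.imwrite('pics/c8.png',np.hstack([crop(s,255,118,64,96,6),crop(t,350,175,68,96,6)]))
E
```

View pics/c8.png

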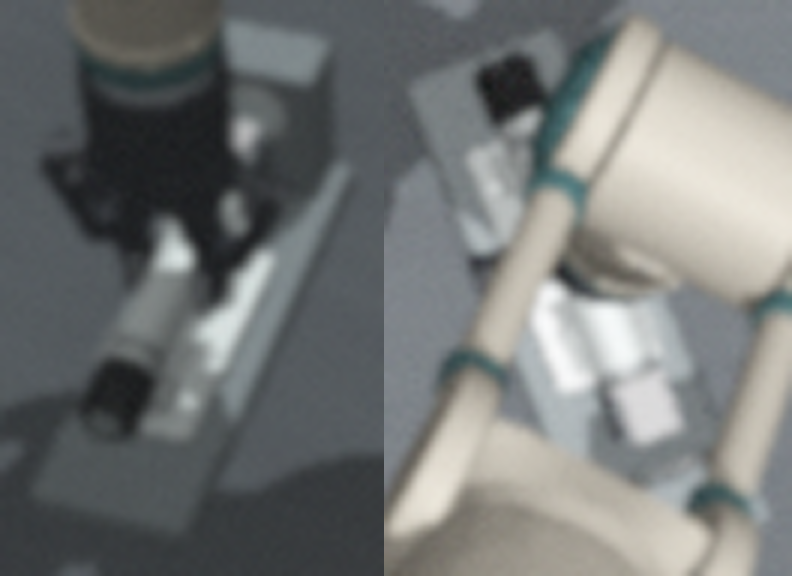

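The picture shows the tube centred in both forks: lamp fork near top (610,325), far fork near scene (130,345). The head points to the lamp housing with a gap, and the cradle is visibly lower. I'll hand it in.

```bash
python3 -c "
from rig import *
print(sign_off())"
```

```text
the job is handed in; nothing more can be done
None
```

The refractometer lies in both V forks with its prism head towards the lamp housing; I handed the job in with the arm still holding it pressed, the cradle sunk about 9 of 12 mm (estimated from the measured force).

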